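Shift the drying-line selector into third

TASK

The desiccators' air-line selector has a ball-topped lever in an H-shaped gate, and the lever now stands somewhere in the left-hand lane. Push it with the fingers, without gripping it, into the cross slot, across to the right-hand lane and then forward (away from the robot) all the way into the third slot, the forward right one; do not force it, and never let it go back into the fourth slot, the rear right one. Leave the things on and around the selector where they stand, and finish with the lever let go.

Things in the scene. Friction and masses are not known exactly. Their poses are not given: they have to be found in the camera images.
- selector: Fixed low grey steel box, white deck 240 mm (its x) by 340 mm (its y), 100 mm above the table. Origin: centre of its underside. Its +x is 'forward' (away from the robot, turned up to 0.4 rad), +y is 'left'. Loose things up to 44 mm tall stand at three of the deck's corners. The lever's pivot lies 35 mm straight above the origin.
- gate (a point): Centre of the gate plate's top, 108 mm above the table, above the pivot; axes as the selector's. Plate 106 (x) by 126 (y) by 8 mm. Black slots form an H: lanes along x at y = +22 mm (left) and -22 mm (right), x from -31 to +31 mm, joined by a cross slot along y at x = 0. Slots 17 mm wide, lever stem 10 mm thick. First slot forward left, second rear left, third forward right, fourth rear right.
- knob (a point): Centre of the black ball (40 mm across) on the lever, 150 mm from the pivot. Upright it is 185 mm above the table; at full throw it stands 46 mm to the side and 49 mm forward or back, 8 to 15 mm lower. Below it only the 10 mm stem, down to the gate plate. The lever resists with a small steady friction (about 1.5 N at the ball), has no spring and stays where it is left.
- gimbal (a joint): Sideways angle of the lever, rad: 0 in the middle of the cross slot, -0.31 at the left stop, +0.31 at the right stop. In the forward and rear slots it is held between about 0.27 and 0.31 on its side. At the start about -0.29.
- lever (a joint): Fore-and-aft angle of the lever, rad: 0 in line with the cross slot, +0.33 at the forward end of a slot, -0.33 at the rear end, cushioned stops. It crosses freely within about +-0.05; up to about +-0.09 the slot corner still guides it in, beyond that it is blocked. At the start anywhere from -0.30 to +0.30. A light mechanism: it moves at a few newtons and must not be pushed or squeezed with over 35 N.
- rack: Bystander: loose wire rack full of upright wood specimens, 100 x 110 mm and 120 mm tall, on the table beside the selector's left end. Origin at the centre of its underside.
- sample: Bystander: loose wood block, 22 x 45 x 42 mm tall, on a corner of the selector's deck. Origin at the centre of its underside.
- weighing_jar: Bystander: loose small lidded glass jar, 42 mm across, 44 mm tall, on a corner of the deck. Origin at the centre of its underside.
- weight: Bystander: loose steel weight with a small knob, 26 mm across, 40 mm tall, on a corner of the deck. Origin at the centre of its underside.
- spatula: Bystander: loose spatula, 190 mm long, lying on the table beside the selector's right end.
- tray: Bystander: loose empty steel tray, 200 x 130 x 30 mm, on the table to the robot's right. Origin at the centre of its underside.

How it is judged:
On the way:
1. the lever has crossed into the right-hand lane, in line with the cross slot (value of joint gimbal above 0.25 rad and value of joint lever between -0.12 and 0.15 rad), for 0.05 s.
At the end, for the whole second after the job is handed in: The lever is in the third slot: sideways angle above 0.24 rad (right), forward angle above 0.28 rad of 0.33 (within about 7 mm of the slot's end at the ball), at rest; every loose bystander within 30 mm of where it started and not raised more than 15 mm (value of joint gimbal above 0.24 rad and value of joint lever between 0.28 and 0.4 rad and velocity of joint lever between -0.05 and 0.05 rad/s and not (distance of any of rack, sample, weighing_jar, weight, spatula, tray from where it was at the start of the episode above 0.03 m or height (world z) of any of rack, spatula, tray above 0.015 m or height (world z) of any of sample, weighing_jar, weight above 0.115 m)); the robot touches nothing.
It fails at once if the lever goes into the fourth slot (right lane, more than 0.13 rad back) (value of joint gimbal above 0.2 rad and value of joint lever below -0.13 rad).
It fails at once if the lever is gripped or forced: more than 35 N between the fingers and it (contact force between the fingers and lever above 35 N).
It fails at once if a bystander is pushed more than 30 mm or lifted more than 15 mm (distance of any of rack, sample, weighing_jar, weight, spatula, tray from where it was at the start of the episode above 0.03 m or height (world z) of any of rack, spatula, tray above 0.015 m or height (world z) of any of sample, weighing_jar, weight above 0.115 m).
It also fails if it takes over 48 s, if anything falls off the work surface, if the arm or the gripper's body presses on something with over 40 N, if the wrist force passes 120 N, or if a joint passes its speed limit or range.

ROBOT

A 6-joint arm with a two-finger parallel gripper is mounted at the origin on the work surface. World frame = base frame: x ahead of the robot, y to its left, z up, the work surface at z = 0. Lengths are in m, angles in rad, forces in N, time in s.
With the tool pointing down it reaches from about 0.425 to 1.125 m from the base axis. Payload 14.9 kg.
Tool frame: the origin (TCP) lies midway between the tips of the shut fingers; the grasp point (between the pads) lies 19 mm behind it; x points along the fingers, y is the direction in which the jaws open and shut, and the axes are right-handed (so a half turn about x gives the same grasp; the last joint's range is limited). The gripper opens to 91 mm and grips with 3 to 60 N. Pads are 32 mm wide; open, the fingers measure 118 mm over their backs; the gripper's body (76 mm by 178 mm) begins 60 mm behind the grasp point.
Start: joints at [-1.174, 0.379, 1.734, -0, 1.028, -0.033], TCP at [0.292, -0.636, 0.214] pointing down, gripper open.
Joint ranges: [-2.77, 2.77], [-0.74, 2.19], [0, 2.66], [-1.06, 4.2], [0.31, 2.87], [-3.08, 3.08]. Speed limits (rad/s): [1.89, 1.89, 2.39, 3.14, 3.14, 3.14].

INTERFACE

Orientations are given as a rotation vector (axis times angle).
In Python, from station import env gives the robot as it stands.
- The arm moves only by the tool servo_tool, never from a script. Its argument "targets" is a list of rows, each a list of 6 numbers: the shift along the tool's x, y, z in cm, then the turn, a rotation vector about the tool's x, y, z in degrees. In form: [[x, y, z, wx, wy, wz], ...]. A call has 1 to 20 rows; each row shifts and turns the commanded pose from where the row before left it, along the tool's axes as they then stand; what a row does not reach is not made up. A row lasts 1/8 s, in which the tool goes at most 62.5 mm and 10.7 degrees, less where a joint would pass 70% of its speed; a pose out of reach is approached as far as the arm can. A call with a gripper value outside its range is refused whole. "grip" is the gripper command: -1 is fully open, 1 is shut, values between are in proportion, set as the call begins (left out, the last holds). The fingers move at their own pace and stop on an object; "force" is the grip in N (left out, the last holds). Time passes only in rows, so rows that do not move let the fingers close. It gives the time, the measured TCP pose, the force and the opening at its end, in the units of the state.
- env.state(): the state, without advancing time (a new reading comes with each control period).
- env.get_image(name): name is "side" or "top" or "wrist"; returns a dict with "color" (480x640x3 uint8, red, green, blue), "camera_matrix" (3x3 intrinsics, pixels), "R" (3x3) and "t" (3): a world point X has camera coordinates R X + t. Camera axes: x right, y down, z forward; pixel columns grow to the right and rows downward; lengths in m; the calibration is good to about 2 mm. The wrist camera is an equidistant fisheye: a pixel r from the principal point sees the ray r / f radians off the axis. A picture is of the moment at which its call begins. There is no depth.
- env.finish_job(): hands the job in, once; it reports no verdict.
The state is a dict: "time_s": time; "joint_positions": joint angles; "qvel": joint speeds; "joint_torque": joint torques, N m; "tcp_pos": TCP position; "orientation": TCP orientation; "contact_force": force on the tool from outside, world axes, zero at the start; "torque": the same for the moment, N m; "width": finger opening in m.
Only numpy, scipy, OpenCV 4.12 (cv2) and the standard library are available. Lean on these libraries where they do the work, as an engineer would, in place of code of your own. Each camera call takes 0.05 s, during which the arm holds its last target.

## Working session

There is one attempt and no reset: what is moved stays moved. The work goes in short steps, Python scripts to look and compute and a tool call to move; the robot and the scene stay as the last step left them, time stands still between calls to the robot, and variables do not carry over. Pictures are saved under pics/ and viewed, and the job is handed in when it is done.

Besides the shell and the picture viewer there is one more tool, called after ">>>" as name(argument=value, ...) on one line, values as JSON. servo_tool: Moves the arm, as the interface text tells. Its arguments: {"type":"object","properties":{"targets":{"type":"array"},"grip":{"type":"number"},"force":{"type":"number"}},"required":["targets"]}

```bash
mkdir -p pics
python3 - <<'E'
from station import env
import cv2,numpy as np,pickle
s=env.state();print({k:np.round(v,3) for k,v in s.items()})
d={}
for n in("side","top"):
    i=env.get_image(n);d[n]=i;cv2.imwrite(f"pics/{n}0.png",i["color"][:,:,::-1])
    print(n,np.round(i["camera_matrix"],1).tolist(),np.round(i["R"],3).tolist(),np.round(i["t"],3), np.round(-np.array(i["R"]).T@i["t"],3))
pickle.dump(d,open("im0.pkl","wb"))
E
```

```text
{'time_s': np.float64(0.0), 'joint_positions': array([-1.174,  0.379,  1.735, -0.   ,  1.028, -0.033]), 'qvel': array([ 0.001,  0.001,  0.001,  0.   , -0.002, -0.001]), 'joint_torque': array([-5.0000e-03, -7.6373e+01, -4.3437e+01,  6.5000e-02,  4.2000e-02,
       -0.0000e+00]), 'tcp_pos': array([ 0.292, -0.636,  0.213]), 'orientation': array([ 1.984,  0.434, -1.984]), 'contact_force': array([ 0.345,  0.161, -0.463]), 'torque': array([-0.01 , -0.012, -0.006]), 'width': np.float64(0.091)}
side [[544.3, 0.0, 325.5], [0.0, 544.3, 245.9], [0.0, 0.0, 1.0]] [[0.911, -0.413, -0.002], [-0.268, -0.588, -0.763], [0.314, 0.696, -0.646]] [-0.56   0.196  1.487] [ 0.095 -1.151  1.109]
top [[517.1, 0.0, 316.7], [0.0, 517.1, 236.6], [0.0, 0.0, 1.0]] [[0.018, -1.0, -0.007], [-0.987, -0.017, -0.16], [0.16, 0.01, -0.987]] [-0.099  0.549  1.127] [ 0.364 -0.1    1.199]
```

View pics/top0.png

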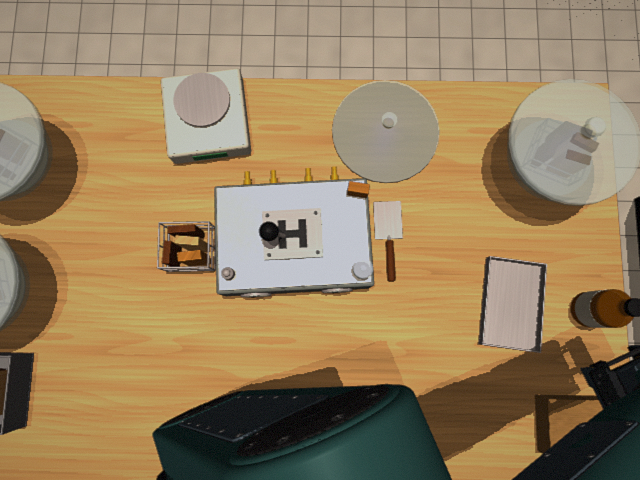

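View pics/side0.png

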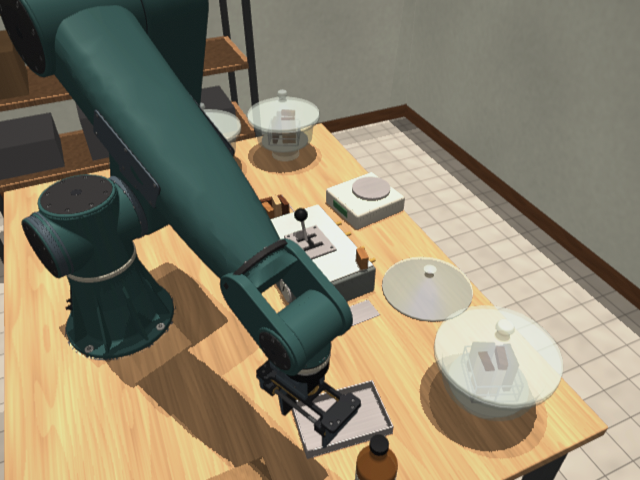

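The top view shows the knob at about (268,231), the H at (293,233), the sample block at (358,188), the jar at (361,270) and the weight at (228,273). The side view shows the knob at (301,214). Next I'll turn these into positions.

```bash
cat > h.py <<'E'
import numpy as np,cv2
def ray(i,u,v):
    K=i["camera_matrix"];R=np.array(i["R"]);t=np.array(i["t"])
    d=R.T@np.linalg.solve(K,[u,v,1.]);return -R.T@t,d/np.linalg.norm(d)
def onz(i,u,v,z):
    c,d=ray(i,u,v);return c+d*(z-c[2])/d[2]
def tri(*rs):
    A=sum(np.eye(3)-np.outer(d,d) for c,d in rs);b=sum((np.eye(3)-np.outer(d,d))@c for c,d in rs)
    p=np.linalg.solve(A,b);return p,[np.linalg.norm(np.cross(p-c,d)) for c,d in rs]
def proj(i,X):
    q=i["camera_matrix"]@(np.array(i["R"])@X+i["t"]);return q[:2]/q[2]
def black(i,box,th=45):
    u0,v0,u1,v1=box;m=(i["color"][v0:v1,u0:u1].max(2)<th).astype(np.uint8)
    n,l,s,c=cv2.connectedComponentsWithStats(m)
    return [(s[k].tolist(),(c[k]+[u0,v0]).round(1)) for k in range(1,n) if s[k][4]>15],m
E
python3 - <<'E'
import pickle,numpy as np,cv2
from h import *
d=pickle.load(open("im0.pkl","rb"));T=d["top"];S=d["side"]
im=T["color"];hsv=cv2.cvtColor(im,cv2.COLOR_RGB2HSV)
cv2.imwrite("pics/zoomtop.png",cv2.resize(im[165:305,200:400,::-1],None,fx=4,fy=4,interpolation=cv2.INTER_CUBIC))
cv2.imwrite("pics/zoomside.png",cv2.resize(S["color"][180:310,250:400,::-1],None,fx=5,fy=4.6,interpolation=cv2.INTER_CUBIC)[:600,:750])
c=np.array([262,209, 319,208, 323,257, 265,260]).reshape(-1,2)
print(black(T,(250,200,330,265))[0]);print(black(S,(285,200,340,265))[0])
for u,v in [(216,187),(369,180),(373,286),(218,292)]:print(onz(T,u,v,.1).round(4))
E
```

```text
[([10, 22, 24, 19, 287], array([269.2, 231.1])), ([29, 37, 6, 11, 42], array([281. , 240.9]))]
[([0, 5, 3, 8, 23], array([286. , 208.7])), ([10, 9, 12, 13, 110], array([300.5, 214.6])), ([20, 35, 17, 15, 53], array([311.1, 243.2])), ([0, 42, 11, 15, 34], array([288.3, 249.7])), ([7, 59, 11, 6, 32], array([297.2, 262.7]))]
[0.6477 0.1331 0.1   ]
[ 0.6691 -0.2018  0.1   ]
[ 0.4375 -0.2108  0.1   ]
[0.4189 0.1175 0.1   ]
```

```bash
ls pics
```

```text
side0.png
top0.png
zoomside.png
zoomtop.png
```

View pics/zoomtop.png

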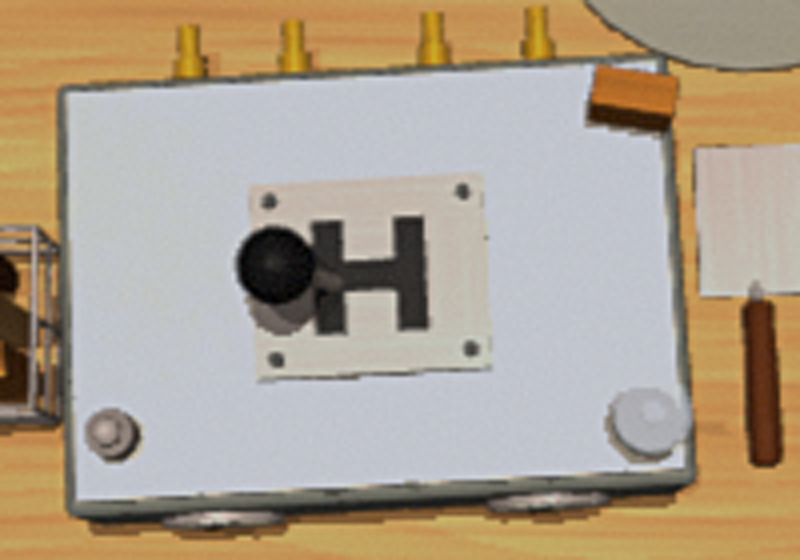

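View pics/zoomside.png

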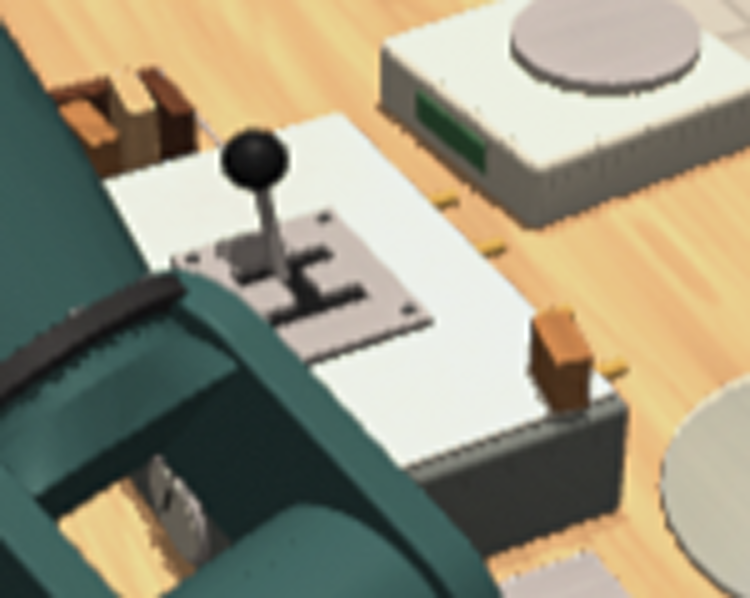

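Run:
```python
import pickle,numpy as np
from h import *
d=pickle.load(open("im0.pkl","rb"));T=d["top"];S=d["side"]
z=lambda u,v:onz(T,200+(u+.5)/4-.5,165+(v+.5)/4-.5,.108)
P=[z(*p) for p in [(248,186),(484,175),(491,368),(258,382)]]
Q=[z(*p) for p in [(269,202),(462,191),(471,349),(276,360)]]
print("plate ctr",np.mean(P,0).round(4),"screws ctr",np.mean(Q,0).round(4))
print("sizes",[np.linalg.norm(P[i]-P[(i+1)%4]).round(4) for i in range(4)])
ax=(Q[0]-Q[3]+Q[1]-Q[2]);ay=(Q[0]-Q[1]+Q[3]-Q[2])
ax2=(P[0]-P[3]+P[1]-P[2]);ay2=(P[0]-P[1]+P[3]-P[2])
dk=[onz(T,u,v,.1) for u,v in [(216,187),(369,180),(373,286),(218,292)]]
ad=dk[0]-dk[1]+dk[3]-dk[2]
print("yaw",[np.arctan2(a[1],a[0]).round(3) for a in(ax,ax2)],[np.arctan2(-a[0],a[1]).round(3) for a in(ay,ay2,ad)],"deckctr",np.mean(dk,0).round(4))
k,e=tri(ray(T,268.6,231.1),ray(S,300.6,214.6));print("knob",k.round(4),e)
c=(np.mean(P,0)+np.mean(Q,0))/2
a=np.arctan2(-(ay+ay2)[0],(ay+ay2)[1])
R=np.array([[np.cos(a),-np.sin(a)],[np.sin(a),np.cos(a)]])
print("yaw used",a,"knob in gate",R.T@(k-c)[:2],"z",k[2], "on z .183:",R.T@(onz(T,268.6,231.1,.181)-c)[:2])
for n,(u,v),zz in [("sample",(358,188),.142),("jar",(361,270),.144),("weight",(228,273),.14)]:
    print(n,(R.T@(onz(T,u,v,zz)-c)[:2]).round(3))
```

```text
plate ctr [ 0.5451 -0.037   0.108 ] screws ctr [ 0.5462 -0.0366  0.108 ]
sizes [np.float64(0.1274), np.float64(0.1049), np.float64(0.124), np.float64(0.1065)]
yaw [np.float64(0.076), np.float64(0.069)] [np.float64(0.075), np.float64(0.071), np.float64(0.06)] deckctr [ 0.5433 -0.0405  0.1   ]
knob [0.5393 0.0062 0.1781] [np.float64(0.0010068366428657844), np.float64(0.0010068366428658505)]
yaw used 0.07284635552960284 knob in gate [-0.00322661  0.04329964] z 0.17807808370953485 on z .183: [-0.00471262  0.04334887]
sample [ 0.084 -0.145]
jar [-0.089 -0.139]
weight [-0.08   0.134]
```

```bash
cat >> h.py <<'E'
from scipy.spatial.transform import Rotation as Ro
C=np.array([.5456,-.0368]);YAW=.073
G=np.array([[np.cos(YAW),-np.sin(YAW)],[np.sin(YAW),np.cos(YAW)]])
def w(gx,gy): return C+G@[gx,gy]
def plan(st,gx,gy,z):
    R=Ro.from_rotvec(st["orientation"]).as_matrix()
    p=np.r_[w(gx,gy),z]
    g=G.T@(np.array(st["tcp_pos"])[:2]-C)
    print("t",round(float(st["time_s"]),2),"tcp gate(mm)",(g*1000).round(1),"z",round(st["tcp_pos"][2]*1000,1),"F",np.round(st["contact_force"],1),"width",round(float(st["width"]),4))
    print("-> tool cm",(R.T@(p-st["tcp_pos"])*100).round(2))
E
python3 - <<'E'
from station import env
from h import *
s=env.state();R=Ro.from_rotvec(s["orientation"]).as_matrix();print(R.round(3))
# desired: x down, y such that tool z along gate +-x
best=[]
for k in range(4):
    a=YAW+k*np.pi/2
    y=np.array([np.cos(a),np.sin(a),0]);x=np.array([0,0,-1.]);D=np.c_[x,y,np.cross(x,y)]
    print(k,np.degrees(Ro.from_matrix(R.T@D).as_rotvec()).round(2))
plan(s,0,.09,.26)
E
```

```text
[[-0.     0.417 -0.909]
 [ 0.001 -0.909 -0.417]
 [-1.    -0.001 -0.   ]]
0 [-6.956e+01 -4.000e-02  5.000e-02]
1 [-1.5956e+02 -8.0000e-02  1.0000e-02]
2 [1.1044e+02 5.0000e-02 4.0000e-02]
3 [2.044e+01 1.000e-02 6.000e-02]
t 0.1 tcp gate(mm) [-297.1 -579.1] z 213.4 F [ 0.4  0.4 -1.1] width 0.0911
-> tool cm [ -4.61 -52.32 -51.21]
```

>>> servo_tool(targets=[[-1.6,0,0,6.8,0,0],[-1.6,0,0,6.8,0,0],[-1.6,0,0,6.8,0,0],[0,-2,-0.9,0,0,0],[0,-4,-1.8,0,0,0],[0,-4,-1.8,0,0,0],[0,-4,-1.8,0,0,0],[0,-4,-1.8,0,0,0],[0,-4,-1.8,0,0,0],[0,-4,-1.8,0,0,0],[0,-4,-1.8,0,0,0],[0,-4,-1.8,0,0,0],[0,-4,-1.8,0,0,0],[0,-4,-1.8,0,0,0],[0,-4,-1.8,0,0,0],[0,-4,-1.8,0,0,0],[0,-4,-1.8,0,0,0],[0,-4,-1.8,0,0,0],[0,-4,-1.8,0,0,0],[0,-2,-0.9,0,0,0]], grip=1, force=10)

```text
time_s: 2.6
tcp_pos: [0.5309, 0.0256, 0.2609]
orientation: [2.18, 0.086, -2.183]
contact_force: [-1.3, -0.3, 0.7]
width: 0.0002
```

Run:
```python
from station import env
from h import *
s=env.state();plan(s,-.003,.09,.24)
i=env.get_image("wrist");cv2.imwrite("pics/w1.png",i["color"][:,:,::-1])
i=env.get_image("top");cv2.imwrite("pics/t1.png",i["color"][:,:,::-1])
i=env.get_image("side");cv2.imwrite("pics/s1.png",i["color"][:,:,::-1])
```

```text
t 2.6 tcp gate(mm) [-10.2  63.3] z 260.9 F [-1.3 -0.3  0.7] width 0.0002
-> tool cm [ 2.09 -2.66 -0.73]
```

View pics/w1.png

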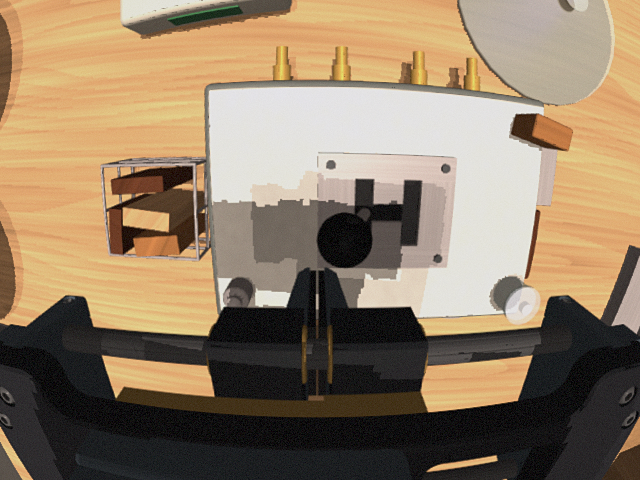

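View pics/s1.png

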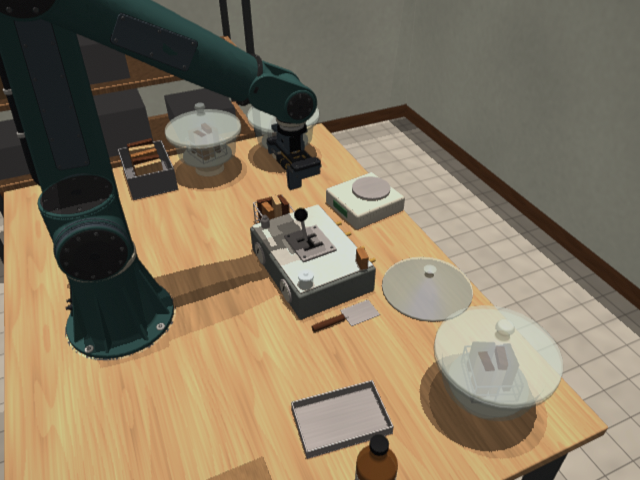

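View pics/t1.png

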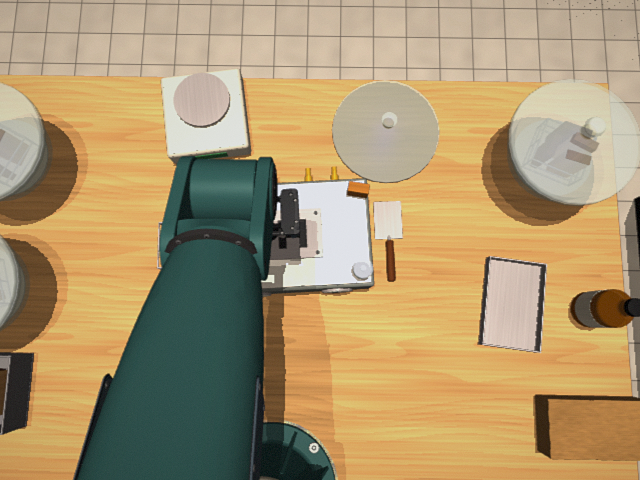

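The wrist view shows the knob at (345,240) with the shut fingers beside it. The side view shows the lever still at (301,214). I'll step left of the ball and lower.

>>> servo_tool(targets=[[0,-1.4,-0.4,0,0,0],[0,-1.3,-0.3,0,0,0],[1.5,0,0,0,0,0],[2,0,0,0,0,0],[2,0,0,0,0,0],[2,0,0,0,0,0],[1.9,0,0,0,0,0],[0,0,0,0,0,0],[0,0,0,0,0,0]])

```text
time_s: 3.88
tcp_pos: [0.537, 0.0505, 0.1682]
orientation: [2.184, 0.081, -2.184]
contact_force: [0.1, 0.2, 0.6]
width: 0.0004
```

Run:
```python
from station import env
from h import *
s=env.state();plan(s,-.003,.076,.167)
print(Ro.from_rotvec(s["orientation"]).as_matrix().round(3).tolist())
i=env.get_image("side");cv2.imwrite("pics/s2.png",cv2.resize(i["color"][150:300,220:420,::-1],None,fx=4,fy=4,interpolation=cv2.INTER_CUBIC))
i=env.get_image("wrist");cv2.imwrite("pics/w2.png",i["color"][:,:,::-1])
```

```text
t 3.88 tcp gate(mm) [-2.2 87.7] z 168.2 F [0.1 0.2 0.6] width 0.0004
-> tool cm [0.12 1.17 0.08]
[[0.0, 0.074, -0.997], [0.0, -0.997, -0.074], [-1.0, -0.0, -0.0]]
```

View pics/s2.png

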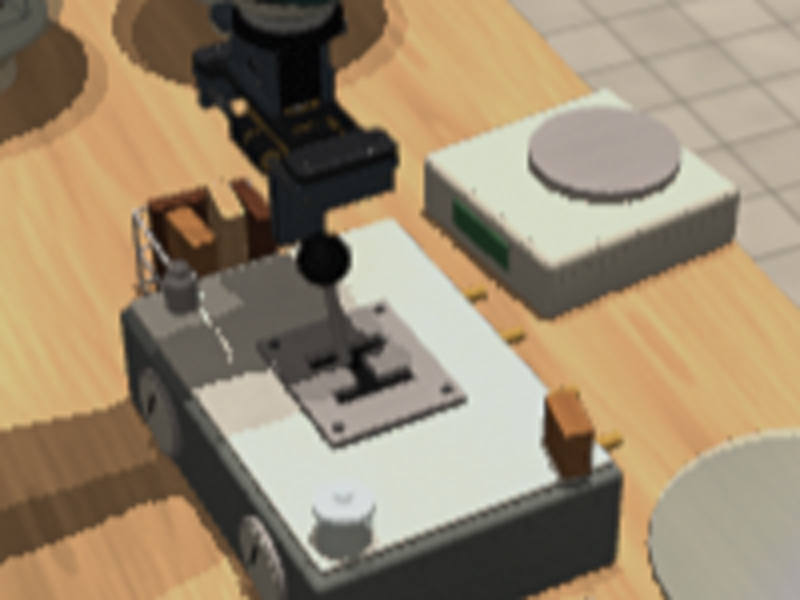

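View pics/w2.png

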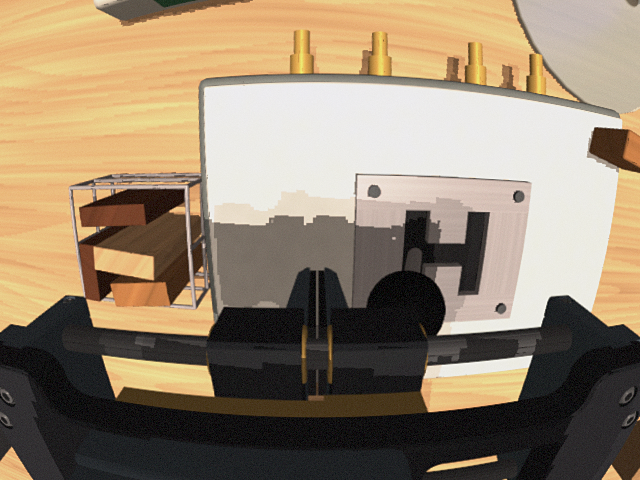

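>>> servo_tool(targets=[[0.5,0.2,0.1,0,0,0],[0,0.4,0,0,0,0],[0,0.3,0,0,0,0],[0,0.3,0,0,0,0],[0,0.3,0,0,0,0],[0,0.3,0,0,0,0],[0,0.3,0,0,0,0],[0,0.3,0,0,0,0],[0,0.3,0,0,0,0]])

```text
time_s: 5.1
tcp_pos: [0.5377, 0.0234, 0.1629]
orientation: [2.184, 0.081, -2.184]
contact_force: [-1.0, 2.7, 2.8]
width: 0.0003
```

Run:
```python
from station import env
from h import *
s=env.state();plan(s,-.003,-.0085,.163)
i=env.get_image("side");cv2.imwrite("pics/s3.png",cv2.resize(i["color"][150:300,220:420,::-1],None,fx=4,fy=4,interpolation=cv2.INTER_CUBIC))
```

```text
t 5.1 tcp gate(mm) [-3.5 60.6] z 162.9 F [-1.   2.7  2.8] width 0.0003
-> tool cm [-0.01  6.91 -0.04]
```

View pics/s3.png

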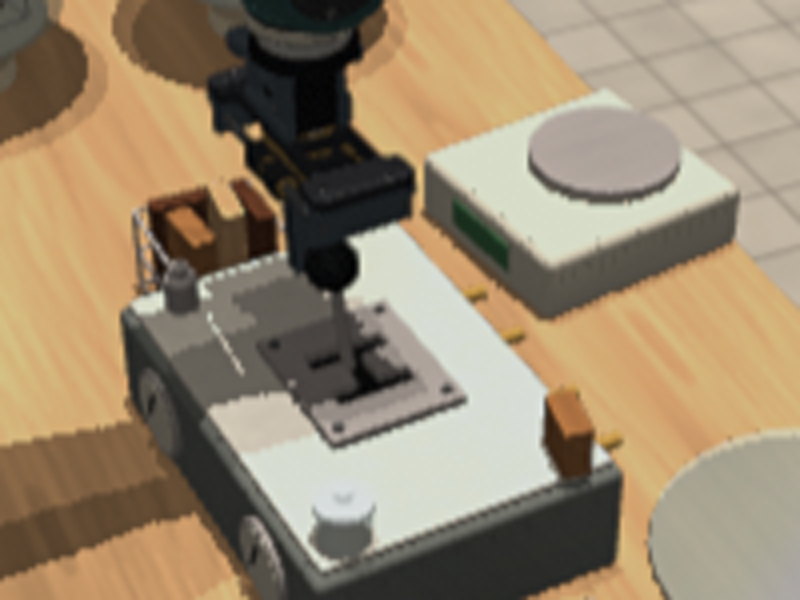

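The knob moved to about (332,264) in the crop with a force of about 3 N, and the stem is entering the cross slot. I'll keep pushing.

>>> servo_tool(targets=[[0,0.4,0,0,0,0],[0,0.4,0,0,0,0],[0,0.4,0,0,0,0],[0,0.4,0,0,0,0],[0,0.4,0,0,0,0],[0,0.4,0,0,0,0],[0,0.4,0,0,0,0],[0,0.4,0,0,0,0],[0,0.4,0,0,0,0],[0,0.4,0,0,0,0],[0,0.4,0,0,0,0],[0,0.4,0,0,0,0],[0,0.4,0,0,0,0],[0,0.4,0,0,0,0],[0,0.3,0,0,0,0],[0,0.2,0,0,0,0],[0,0,0,0,0,0]])

```text
time_s: 7.28
tcp_pos: [0.5422, -0.0374, 0.1629]
orientation: [2.184, 0.08, -2.184]
contact_force: [0.8, 0.5, 0.4]
width: 0.0005
```

Run:
```python
from station import env
from h import *
s=env.state();plan(s,-.003,-.0085,.163)
i=env.get_image("side");cv2.imwrite("pics/s4.png",cv2.resize(i["color"][150:300,220:420,::-1],None,fx=4,fy=4,interpolation=cv2.INTER_CUBIC))
import pickle;pickle.dump(i,open("s4.pkl","wb"))
for gx,gy in [(0,-.036),(0,-.042),(-.01,-.042),(.01,-.042)]:
    z=.035+np.sqrt(.15**2-gx**2-gy**2);print(gx,gy,((proj(i,np.r_[w(gx,gy),z])-[220,150])*4).round(1))
```

```text
t 7.28 tcp gate(mm) [-3.4 -0.3] z 162.9 F [0.8 0.5 0.4] width 0.0005
-> tool cm [-0.01  0.82 -0.04]
0 -0.036 [376.8 315.5]
0 -0.042 [380.9 322.1]
-0.01 -0.042 [367.9 326.9]
0.01 -0.042 [393.8 318.2]
```

View pics/s4.png

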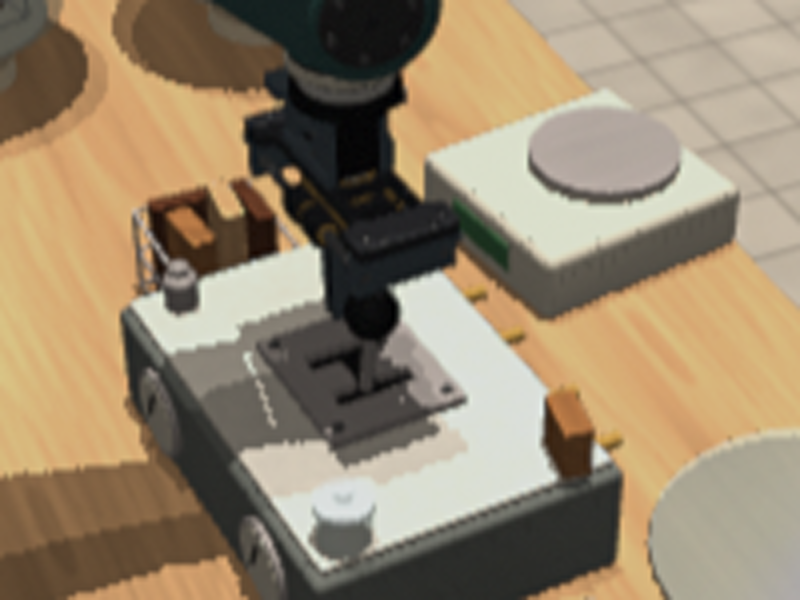

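The knob is at (372,313) in the crop, so gate y is about -34 mm and still about 8 mm short. I'll push the rest gently.

>>> servo_tool(targets=[[0,0.2,0,0,0,0],[0,0.2,0,0,0,0],[0,0.2,0,0,0,0],[0,0.2,0,0,0,0],[0,0.1,0,0,0,0],[0,0,0,0,0,0]])

```text
time_s: 8.07
tcp_pos: [0.5429, -0.0464, 0.163]
orientation: [2.184, 0.08, -2.184]
contact_force: [-0.1, 0.6, -0.3]
width: 0.0008
```

Run:
```python
from station import env
from h import *
s=env.state();plan(s,-.003,-.01,.163)
i=env.get_image("side");cv2.imwrite("pics/s5.png",cv2.resize(i["color"][150:300,220:420,::-1],None,fx=4,fy=4,interpolation=cv2.INTER_CUBIC))
i=env.get_image("wrist");cv2.imwrite("pics/w5.png",i["color"][:,:,::-1])
```

```text
t 8.07 tcp gate(mm) [-3.4 -9.3] z 163.0 F [-0.1  0.6 -0.3] width 0.0008
-> tool cm [-0.    0.07 -0.04]
```

View pics/s5.png

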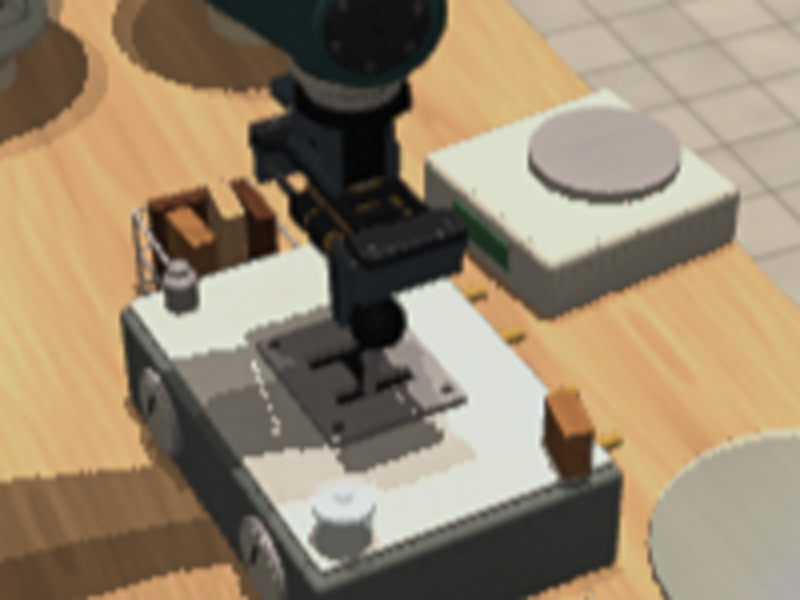

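View pics/w5.png

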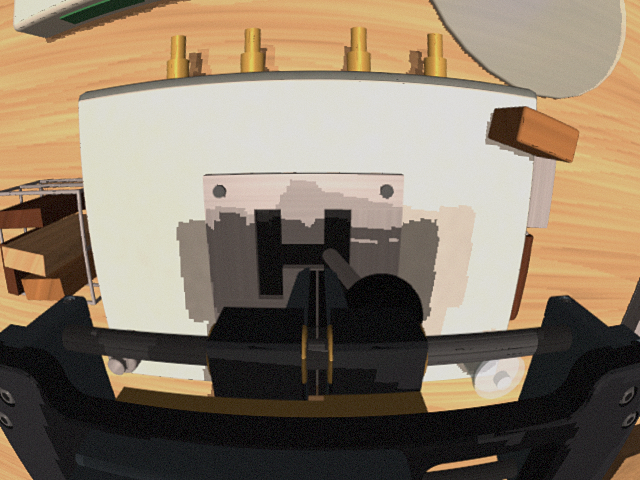

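The knob is at (378,320) in the crop, so gate y is about -41 mm. The wrist view shows the stem in the right lane at (330,255). I'll give it 2-3 mm more for margin, then back off left, rise and go behind the ball.

>>> servo_tool(targets=[[0,0.15,0,0,0,0],[0,0.1,0,0,0,0],[0,0,0,0,0,0],[0,-0.8,0,0,0,0],[0,-1.2,0,0,0,0],[-2,0,0,0,0,0],[-2,0,0,0,0,0],[-2,0,0,0,0,0],[0,0,1.5,0,0,0],[0,0.5,2,0,0,0],[0,1.5,1.5,0,0,0],[0,1.5,0,0,0,0],[0,1.5,0,0,0,0],[0,0,0,0,0,0],[0,0,0,0,0,0]])

```text
time_s: 10.05
tcp_pos: [0.4956, -0.0824, 0.2228]
orientation: [2.184, 0.08, -2.184]
contact_force: [0.1, 0.7, -0.2]
width: 0.0007
```

Run:
```python
from station import env
from h import *
s=env.state();plan(s,-.050,-.043,.163)
i=env.get_image("side");cv2.imwrite("pics/s6.png",cv2.resize(i["color"][150:300,220:420,::-1],None,fx=4,fy=4,interpolation=cv2.INTER_CUBIC))
i=env.get_image("wrist");cv2.imwrite("pics/w6.png",i["color"][:,:,::-1])
```

```text
t 10.05 tcp gate(mm) [-53.2 -41.9] z 222.8 F [ 0.1  0.7 -0.2] width 0.0007
-> tool cm [ 5.98  0.11 -0.32]
```

View pics/s6.png

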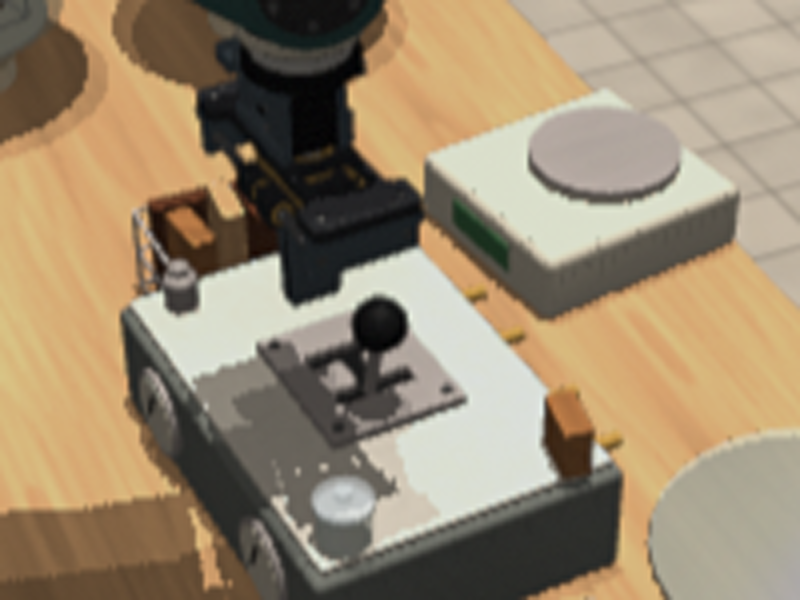

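View pics/w6.png

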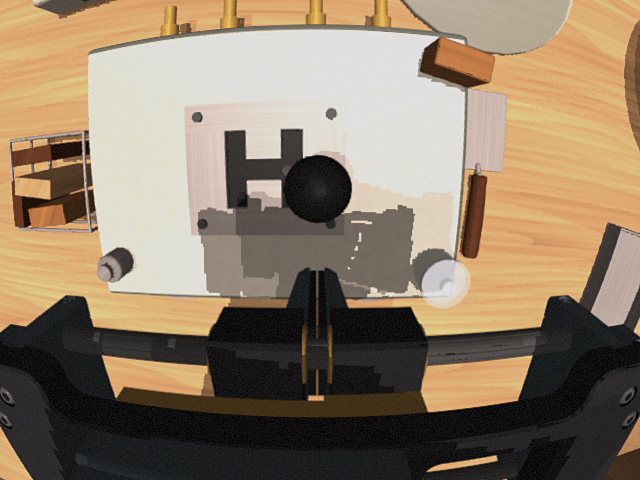

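The lever has been let go in the right lane, knob at (380,324) in the crop, and the fingers are about 15 mm behind the ball. I'll lower and push forward.

>>> servo_tool(targets=[[1.5,0.1,0,0,0,0],[2,0,0,0,0,0],[2,0,0,0,0,0],[0.8,0,0,0,0,0],[0,0,0,0,0,0],[0,0,-0.4,0,0,0],[0,0,-0.4,0,0,0],[0,0,-0.4,0,0,0],[0,0,-0.4,0,0,0],[0,0,-0.4,0,0,0],[0,0,-0.4,0,0,0],[0,0,-0.4,0,0,0],[0,0,-0.4,0,0,0]])

```text
time_s: 11.78
tcp_pos: [0.5277, -0.0809, 0.1599]
orientation: [2.184, 0.081, -2.184]
contact_force: [-1.8, -0.5, 1.1]
width: 0.0005
```

Run:
```python
from station import env
from h import *
s=env.state();plan(s,.0115,-.043,.160)
i=env.get_image("side");cv2.imwrite("pics/s7.png",cv2.resize(i["color"][150:300,220:420,::-1],None,fx=4,fy=4,interpolation=cv2.INTER_CUBIC))
for gx,gy in [(.01,-.042),(.02,-.042),(.047,-.042)]:
    z=.035+np.sqrt(.15**2-gx**2-gy**2);print(gx,gy,((proj(i,np.r_[w(gx,gy),z])-[220,150])*4).round(1))
```

```text
t 11.78 tcp gate(mm) [-21.1 -42.7] z 159.9 F [-1.8 -0.5  1.1] width 0.0005
-> tool cm [-0.01  0.03 -3.26]
0.01 -0.042 [393.8 318.2]
0.02 -0.042 [406.6 315. ]
0.047 -0.042 [440.9 310.7]
```

View pics/s7.png

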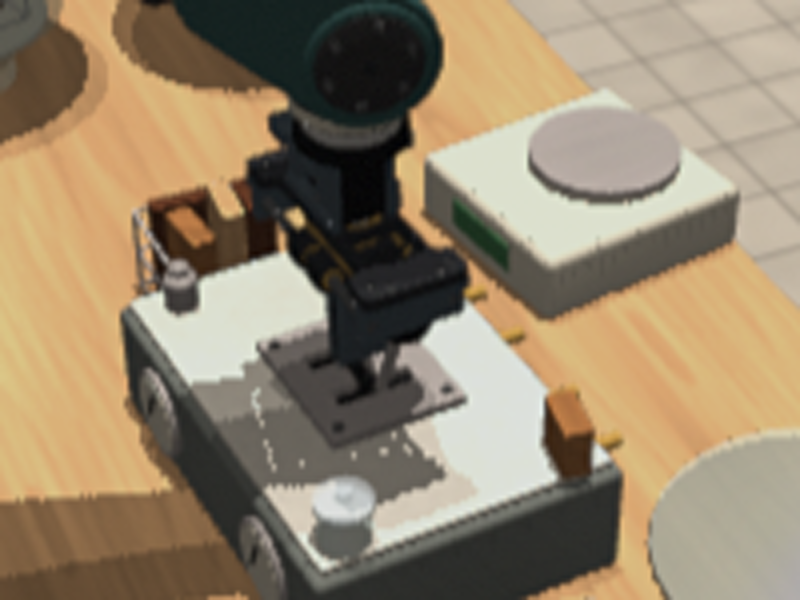

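The stem is moving forward in the right lane at about (388,360) in the crop, with a force near 2 N.

>>> servo_tool(targets=[[0,0,-0.4,0,0,0],[0,0,-0.4,0,0,0],[0,0,-0.4,0,0,0],[0,0,-0.4,0,0,0],[0,0,-0.4,0,0,0],[0,0,-0.3,0,0,0],[0,0,-0.3,0,0,0],[0,0,-0.2,0,0,0],[0,0,0,0,0,0]])

```text
time_s: 12.95
tcp_pos: [0.5555, -0.0789, 0.1599]
orientation: [2.184, 0.081, -2.184]
contact_force: [-0.8, 1.3, -1.2]
width: 0.0005
```

Run:
```python
from station import env
from h import *
s=env.state();plan(s,.0115,-.043,.160)
i=env.get_image("side");cv2.imwrite("pics/s8.png",cv2.resize(i["color"][150:300,220:420,::-1],None,fx=4,fy=4,interpolation=cv2.INTER_CUBIC))
i=env.get_image("wrist");cv2.imwrite("pics/w8.png",i["color"][:,:,::-1])
```

```text
t 12.95 tcp gate(mm) [  6.8 -42.7] z 159.9 F [-0.8  1.3 -1.2] width 0.0005
-> tool cm [-0.01  0.03 -0.47]
```

View pics/s8.png

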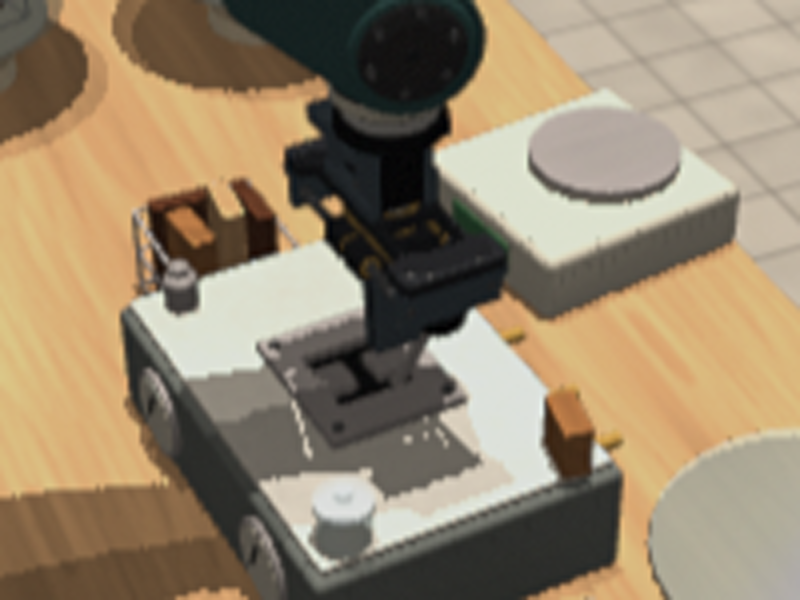

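View pics/w8.png

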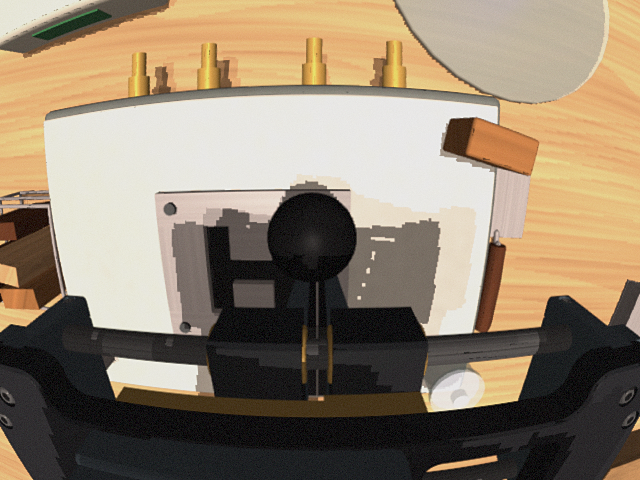

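The ball is ahead of the fingers, centred at (312,237) in the wrist view, about 5 mm short of the end. I'll finish in 1 mm steps.

>>> servo_tool(targets=[[0,0,-0.1,0,0,0],[0,0,-0.1,0,0,0],[0,0,-0.1,0,0,0],[0,0,-0.1,0,0,0],[0,0,-0.1,0,0,0],[0,0,0,0,0,0]])

```text
time_s: 13.8
tcp_pos: [0.5604, -0.0785, 0.1599]
orientation: [2.184, 0.081, -2.184]
contact_force: [-0.1, 0.5, -1.0]
width: 0.0004
```

Run:
```python
from station import env
from h import *
s=env.state();plan(s,.0115,-.043,.160)
```

```text
t 13.8 tcp gate(mm) [ 11.7 -42.7] z 159.9 F [-0.1  0.5 -1. ] width 0.0004
-> tool cm [-0.01  0.03  0.02]
```

>>> servo_tool(targets=[[0,0,1,0,0,0],[0,0,2,0,0,0],[0,0,2,0,0,0],[-1,0,2,0,0,0],[-2,0,1,0,0,0],[0,0,0,0,0,0],[0,0,0,0,0,0]])

```text
time_s: 14.68
tcp_pos: [0.4805, -0.0845, 0.1896]
orientation: [2.184, 0.08, -2.184]
contact_force: [-0.7, 0.1, -0.3]
width: 0.0007
```

Run:
```python
from station import env
from h import *
s=env.state();plan(s,.0115,-.043,.160)
i=env.get_image("side");cv2.imwrite("pics/s9.png",cv2.resize(i["color"][150:300,220:420,::-1],None,fx=4,fy=4,interpolation=cv2.INTER_CUBIC))
t=env.get_image("top");cv2.imwrite("pics/t9.png",t["color"][:,:,::-1])
for gx in (.0415,.045,.049):
  for gy in(-.042,-.045):
    z=.035+np.sqrt(.15**2-gx**2-gy**2);X=np.r_[w(gx,gy),z];print(gx,gy,((proj(i,X)-[220,150])*4).round(1),proj(t,X).round(1))
print(black(i,(315,215,345,242))[0],black(t,(290,190,340,230))[0])
```

```text
t 14.68 tcp gate(mm) [-68.4 -42.8] z 189.6 F [-0.7  0.1 -0.3] width 0.0007
-> tool cm [ 2.96  0.03 -7.99]
0.0415 -0.042 [434. 311.] [310.1 207.1]
0.0415 -0.045 [436.1 314.5] [311.6 207.1]
0.045 -0.042 [438.4 310.8] [310.  205.6]
0.045 -0.045 [440.5 314.2] [311.5 205.6]
0.049 -0.042 [443.5 310.6] [309.9 203.8]
0.049 -0.045 [445.5 314.1] [311.4 203.8]
[([0, 0, 5, 10, 40], array([316.6, 218.9])), ([10, 6, 13, 13, 120], array([330.6, 226.9]))] [([10, 5, 18, 16, 190], array([309.2, 202.5]))]
```

View pics/s9.png

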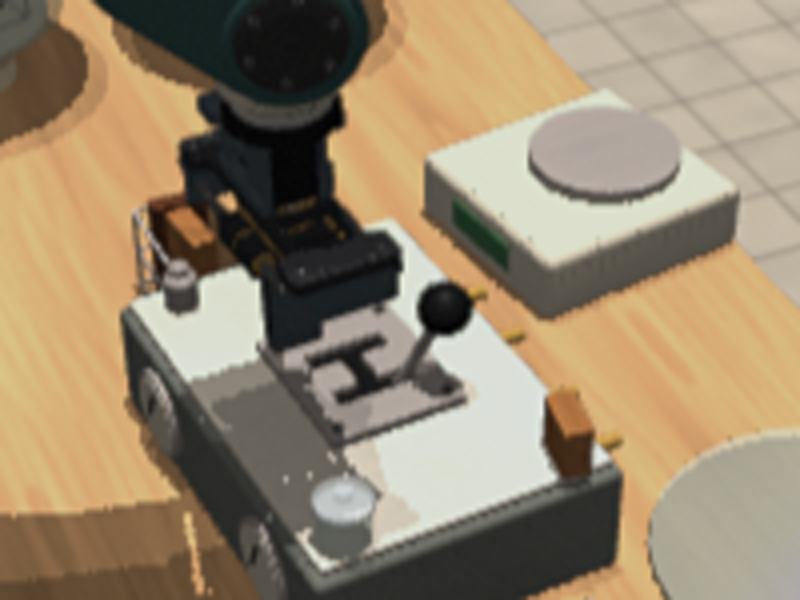

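View pics/t9.png

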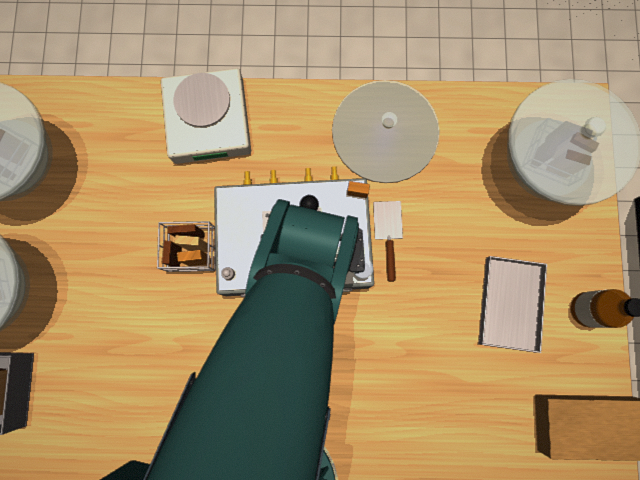

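The side view has the knob at (444,307) in the crop and the top view at (309,202.5), which puts gate x at about 48 mm and y at about -42 mm, essentially the end of the third slot. The bystanders stand where they were, and the fingers are clear of everything. Handing in.

Run:
```python
from station import env
print(env.finish_job())
```

```text
the job is handed in; nothing more can be done
None
```

I pushed the lever with the shut fingers across the cross slot into the right-hand lane, then from behind forward into the third slot. I let it go, backed the fingers off, and handed the job in at about 15 s of the 48 s allowed.

- **Lever position:** The last side and top views both put the knob at about 48 mm forward and 42 mm right. Full throw is 49 mm and 46 mm. The arm may have hidden part of the knob in the top view. The fingers' final position also gave about 48 mm. I never felt the end stop.
- **Forces:** The force was about 4 N or less at every reading. I only read it at the end of each move, so a short peak in between would not show.
- **Bystanders:** In the last pictures, those in view stood where they started: rack, sample, weighing jar, weight, spatula and tray. I judged this by eye and did not measure it.
- **Fourth slot:** The lever stayed about in line with the cross slot (no more than about 4 mm behind it in the pictures) until I pushed it forward, so it did not go towards the fourth slot.

No check failed or disagreed. `finish_job` gave no verdict.

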